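# Clamp a ceramic terminal block in the wiring jig

## Task

Pick up the white ceramic terminal block and lay it flat in the jig, between the two low guide rails and in front of the orange sprung pad, and let go of it. Then turn the black eccentric knob clockwise until its steel lobe bears on the block and squeezes it against the pad with about 10 newtons: firmly clamped, never crushed (the ceramic chips at 20 newtons). Let go with the block still clamped, and leave the other things on the bench alone.

Things in the scene. Friction and masses are not known exactly. Their poses are not given: they have to be found in the camera images.
- block: White ceramic terminal block with six brass screws on top, loose, 0.16 kg: 36 (its x) x 50 (its y) x 34 mm high. Origin at the centre of its underside. Either way round is right in the jig.
- jig: Fixed clamping jig: aluminium plate 190 (x) x 90 (y) x 10 mm high, origin at the centre of its underside, +x the clamping direction. An orange sprung pad, 46 mm wide, 16 to 36 mm above the bench, faces the knob; each jig's fence is bolted differently, so the pad's face is anywhere from x = 46 to 54 mm. It yields towards +x at 5 N per mm, at most 5 mm. The blue fence behind it is 40 mm high.
- nest (a point): Point on the jig plate's top (10 mm over the bench), axes as the jig's, at x = 25 mm, y = 0 in the jig: lay the block's underside centre here, free of pad and lobe by 3 mm or more; the knob then pushes it to the pad. Guide rails 6 mm high stand 27.5 to 35.5 mm either side in y, x from -17 to +25 mm: the block fits between, its 50 mm side along y, 2.5 mm to spare each side.
- cam: Eccentric knob on an upright axis through its origin, which lies at plate top level (10 mm over the bench), near x = -14 mm, y = 0 of the jig; z up. Steel disc of 28 mm radius, 8 to 26 mm above the origin, its centre 14 mm off the axis along this body's +x: the lobe (red dot). At the start the lobe points 135 to 148 degrees from the jig's +x, to its +y side; clockwise seen from above brings it to the block.
- knob_grip (a point): Point on the knob's axis, mid-height of its black grip bar, 59 mm over the bench; axes as the knob's. Bar from x = -12 to +24 mm, 12 mm thick (y: pinch so), 22 mm high; red line at the lobe end. Turning it free takes 0.12 N m or less; once the block is squeezed (after 0.5 to 1.35 rad) holding it takes about 0.045 N m more per newton of clamping, which grows by 55 to 65 N per rad. It stays where left.
- black_block: Bystander: black plastic terminal block of the same size, loose.
- spool: Bystander: copper-coloured spool, 52 mm across, 36 mm high.
- screwdriver: Bystander: red-handled screwdriver.
- wrench: Bystander: steel wrench.
- tape: Bystander: green ring of tape, 90 mm across, 20 mm high.
- meter: Bystander: grey multimeter lying flat, 150 x 78 x 34 mm.
- cleaner: Bystander: small can, 48 mm across, 110 mm high, upright.

How it is judged:
By the outcome, as a careful person would: the job done as asked, in the order asked, and still so for the second after the job is handed in, with the robot touching nothing.
It also fails if it takes over 70 s, if anything falls off the work surface, if the arm or the gripper's body presses on something with over 40 N, if the wrist force passes 120 N, or if a joint passes its speed limit or range.

## Robot

A 7-joint arm with a two-finger parallel gripper is mounted at the origin on the work surface. World frame = base frame: x ahead of the robot, y to its left, z up, the work surface at z = 0. Lengths are in m, angles in rad, forces in N, time in s.
With the tool pointing down it reaches from about 0.4 to 0.85 m from the base axis. Payload 10.4 kg.
Tool frame: the origin (TCP) lies midway between the tips of the shut fingers; the grasp point (between the pads) lies 19 mm behind it; y points along the fingers, x is the direction in which the jaws open and shut, and the axes are right-handed (so a half turn about y gives the same grasp; the last joint's range is limited). The gripper opens to 87 mm and grips with 3 to 60 N. Pads are 19 mm wide; open, the fingers measure 117 mm over their backs; the gripper's body (75 mm by 190 mm) begins 51 mm behind the grasp point.
Start: joints at [1.314, 0.332, -0.065, 1.46, 0.022, 1.35, -0.088], TCP at [0.145, -0.608, 0.223] pointing down, gripper open.
Joint ranges: [-2.6, 2.6], [-0.5, 2.12], [-1.47, 1.34], [0.16, 2.42], [-1.27, 4.41], [0.06, 2.06], [-2.6, 2.6]. Speed limits (rad/s): [2.22, 2.22, 2.79, 2.79, 3.14, 3.14, 3.14].

## Interface

Orientations are given as a unit quaternion [x, y, z, w].
In Python, from bench import * gives the robot as it stands.
- The arm moves only by the tool jog_arm, never from a script. Its argument "commands" is a list of rows, each an object with "translation": the shift along the world's x, y, z in mm, a list of three; "twist": the turn about the world's z in rad. A call has 1 to 20 rows; each row shifts and turns the commanded pose from where the row before left it; what a row does not reach is not made up. A row lasts 1/10 s, in which the tool goes at most 50 mm and 8.59 degrees, less where a joint would pass 70% of its speed; a pose out of reach is approached as far as the arm can. A call is refused whole if a number of a shift passes 50 or a number of a turn 0.15, either way. A call with a gripper value outside its range is refused whole. "grip" is the closure, from 0 (fully open) to 1 (shut), set as the call begins (left out, the last holds). The fingers move at their own pace and stop on an object; "grip_force" is the grip in N (left out, the last holds). Time passes only in rows, so rows that do not move let the fingers close. It gives the time, the measured TCP pose, the force and the opening at its end, in the units of the state.
- read_state(): the state, without advancing time (a new reading comes with each control period).
- camera(name): name is "scene" or "top"; returns a dict with "img" (420x560x3 uint8, red, green, blue), "fx", "fy", "cx", "cy" (pixels), "dist" ([k1, k2, p1, p2, k3] as OpenCV has them; the pictures are not rectified), "cam_to_world" (4x4, takes a point from camera to world coordinates). Camera axes: x right, y down, z forward; pixel columns grow to the right and rows downward; lengths in m; the calibration is good to about 2 mm. A picture is of the moment at which its call begins. There is no depth.
- close_job(): hands the job in, once; it reports no verdict.
The state is a dict: "time": time; "joint_positions": joint angles; "joint_vel": joint speeds; "joint_torque": joint torques, N m; "ee_pos": TCP position; "eef_rot": TCP orientation; "ft_force": force on the tool from outside, world axes, zero at the start; "torque": the same for the moment, N m; "width": finger opening in m.
Only numpy, scipy, OpenCV 4.12 (cv2) and the standard library are available. Lean on these libraries where they do the work, as an engineer would, in place of code of your own. Each camera call takes 0.05 s, during which the arm holds its last target.

## Working session

There is one attempt and no reset: what is moved stays moved. The work goes in short steps, Python scripts to look and compute and a tool call to move; the robot and the scene stay as the last step left them, time stands still between calls to the robot, and variables do not carry over. Pictures are saved under pics/ and viewed, and the job is handed in when it is done.

Besides the shell and the picture viewer there is one more tool, called after "Request:" as name(argument=value, ...) on one line, values as JSON. jog_arm: Moves the arm, as the interface text tells. Its arguments: {"type":"object","properties":{"commands":{"type":"array"},"grip":{"type":"number"},"grip_force":{"type":"number"}},"required":["commands"]}

```bash
mkdir -p pics; ls
python3 - <<'E'
from bench import *
import cv2
print(read_state())
for n in("scene","top"):
    c=camera(n); cv2.imwrite(f"pics/{n}0.png",c["img"][:,:,::-1])
    print(n,c["fx"],c["fy"],c["cx"],c["cy"],c["dist"],c["cam_to_world"])
E
```

```text
pics
{'time': 0.0, 'joint_positions': array([ 1.31441207,  0.33286751, -0.06473347,  1.46093497,  0.02160289,
        1.34988365, -0.08849492]), 'joint_vel': array([-9.95463955e-05,  5.60725505e-04, -4.48660272e-04, -1.92740923e-03,
        7.40092294e-04, -3.92235595e-04, -1.35534468e-03]), 'joint_torque': array([-5.97507624e-04, -6.23254967e+01,  2.41122994e-02, -3.89883506e+01,
       -6.13435660e-02,  4.01037850e-02,  1.34067259e-04]), 'ee_pos': array([ 0.14471311, -0.60762483,  0.22175977]), 'eef_rot': array([-0.55462316,  0.43865839, -0.43785887,  0.55520408]), 'ft_force': array([-0.22093638,  0.11304058,  0.53920862]), 'torque': array([-0.04290285, -0.06676505,  0.01423079]), 'width': 0.08706212331893727}
scene 532.9039643099462 532.9039643099462 278.943103225644 204.3289894218593 [-0.11349703  0.          0.          0.          0.        ] [[ 0.85181268  0.42849537 -0.3013418   0.91987127]
 [ 0.52360696 -0.71384082  0.4650452  -0.57275197]
 [-0.01584036 -0.55391606 -0.83242182  1.07161908]
 [ 0.          0.          0.          1.        ]]
top 391.35829158460524 391.35829158460524 281.19772152498615 208.6172084922535 [-0.02829749  0.          0.          0.          0.        ] [[-0.02586404 -0.98054156  0.19460037  0.36247614]
 [-0.99940508  0.02980544  0.01735261 -0.05360857]
 [-0.02281511 -0.19403579 -0.98072911  0.98656619]
 [ 0.          0.          0.          1.        ]]
```

View pics/scene0.png

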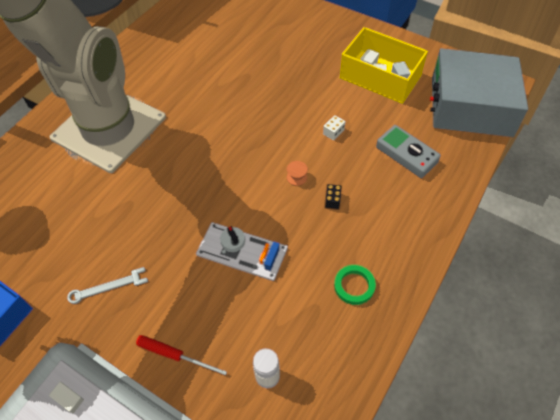

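View pics/top0.png

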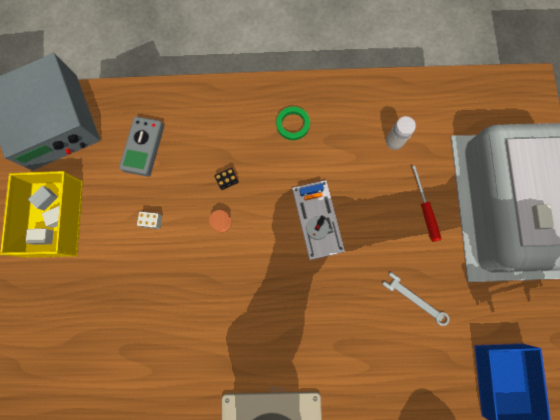

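```bash
cat > h.py <<'E'
import numpy as np, cv2
from bench import *
def load(n):
    c=camera(n); K=np.array([[c["fx"],0,c["cx"]],[0,c["fy"],c["cy"]],[0,0,1]]);return c["img"],K,np.array(c["dist"]),c["cam_to_world"]
def ray(p,K,d,T,z):
    u=cv2.undistortPoints(np.array(p,float).reshape(-1,1,2),K,d).reshape(-1,2)
    r=np.c_[u,np.ones(len(u))]@T[:3,:3].T; o=T[:3,3]
    return o+r*((z-o[2])/r[:,2])[:,None]
def proj(P,K,d,T):
    W=np.linalg.inv(T); return cv2.projectPoints(np.array(P,float).reshape(-1,1,3),cv2.Rodrigues(W[:3,:3])[0],W[:3,3],K,d)[0].reshape(-1,2)
def crop(img,x,y,w,h,s,fn):
    cv2.imwrite(fn,cv2.resize(img[y:y+h,x:x+w],None,fx=s,fy=s,interpolation=cv2.INTER_CUBIC)[:,:,::-1])
E
python3 - <<'E'
from h import *
for n,bs in (("top",[(280,170,80,100),(125,195,50,50)]),("scene",[(190,210,110,80),(310,105,50,50)])):
    img,K,d,T=load(n)
    for i,(x,y,w,h) in enumerate(bs): crop(img,x,y,w,h,7 if i==0 else 10,f"pics/c_{n}{i}.png") if not(n=="top" and i==0) else crop(img,x,y,w,h,6,f"pics/c_{n}{i}.png")
E
```

```text
(no output)
```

View pics/c_top0.png

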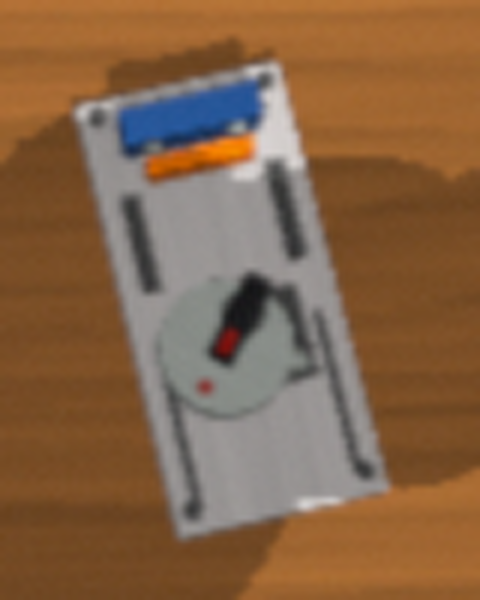

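View pics/c_top1.png

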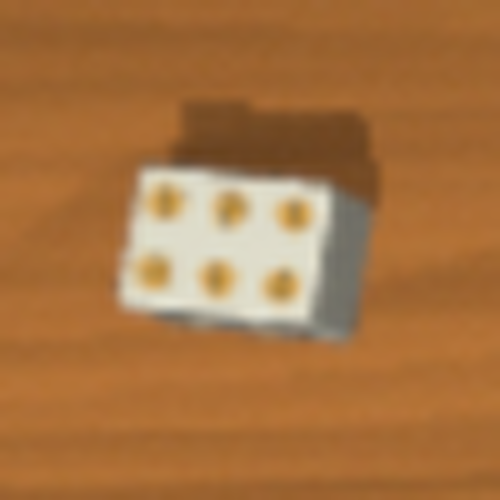

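View pics/c_scene0.png

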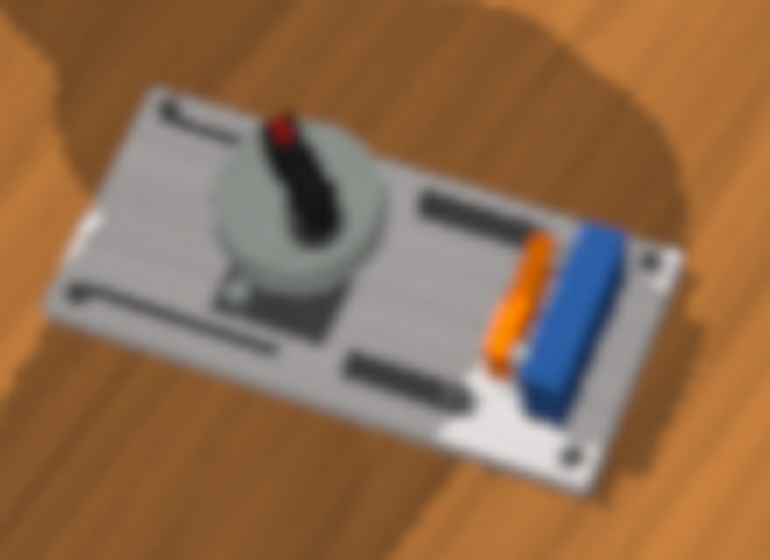

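View pics/c_scene1.png

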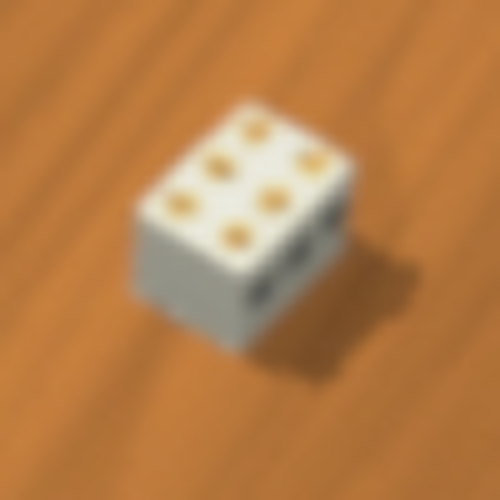

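```bash
cat > fit.py <<'E'
from h import *
from scipy.optimize import least_squares
def rect(model,obs,z0):
    # obs {cam:(px,...)}, returns pose per cam & joint
    cams={n:load(n)[1:] for n in obs}
    def res(p,names):
        c,s=np.cos(p[2]),np.sin(p[2]); R=np.array([[c,-s],[s,c]])
        P=np.c_[model[:,:2]@R.T+p[:2],model[:,2]+z0]
        return np.concatenate([(proj(P,*cams[n])-obs[n]).ravel() for n in names])
    out={}
    for names in [[n] for n in obs]+[list(obs)]:
        f=least_squares(res,x0,args=(names,)) ; out[tuple(names)]=f
        print(names,np.round(f.x[:2]*1000,1),round(f.x[2],4),"rms px",np.sqrt(np.mean(f.fun**2)).round(2))
    return out
def m(p,x,y,s): return (np.array(p,float)+.5)/s-.5+[x,y]
E
cat > run1.py <<'E'
import fit
from fit import *
jm=np.array([[-95,45,10],[-95,-45,10],[95,45,10],[95,-45,10]])/1000.
o={"top":m([(180,540),(388,490),(72,103),(278,60)],280,170,6),"scene":m([(155,87),(47,312),(685,248),(590,487)],190,210,7)}
fit.x0=[.55,-.13,.2]
fj=rect(jm,o,0)
# block: x 36, y 50
bm=np.array([[18,25,34],[18,-25,34],[-18,-25,34],[-18,25,34]])/1000.
o={"top":m([(140,165),(332,183),(308,325),(118,305)],125,195,10),"scene":m([(357,168),(243,278),(135,205),(250,100)],310,105,10)}
fit.x0=[.55,.3,0]
rect(bm,o,0)
x=fj[("top","scene")].x
c,s=np.cos(x[2]),np.sin(x[2]);R=np.array([[c,-s],[s,c]])
# knob & pad in jig frame, per cam (pixel,height)
for n,pts in {"top":[("dot",m((206,386),280,170,6),.036),("barred",m((232,333),280,170,6),.07),("barblackend",m((258,285),280,170,6),.07),("padL",m((148,180),280,170,6),.036),("padR",m((256,158),280,170,6),.036)],
 "scene":[("barred",m((285,130),190,210,7),.07),("barend",m((318,225),190,210,7),.07),("padL",m((535,235),190,210,7),.036),("padR",m((490,355),190,210,7),.036)]}.items():
    _,K,d,T=load(n); y=fj[(n,)].x
    c,s=np.cos(y[2]),np.sin(y[2]);R=np.array([[c,-s],[s,c]])
    for a,p,z in pts: print(n,a,np.round((ray(p,K,d,T,z)[0,:2]-y[:2])@R*1000,1))
E
python3 run1.py
```

```text
['top'] [ 527.7 -127.9] 0.1987 rms px 0.22
['scene'] [ 527.8 -128.3] 0.2075 rms px 0.36
['top', 'scene'] [ 527.7 -128.1] 0.2032 rms px 0.33
['top'] [535.3 299. ] -0.1266 rms px 0.16
['scene'] [534.8 297.5] -0.169 rms px 0.18
['top', 'scene'] [535.  298.4] -0.1449 rms px 0.31
top dot [-38.6  20.9]
top barred [-24.4   8.9]
top barblackend [-8.1 -5.7]
top padL [50.2 23.8]
top padR [ 49.1 -22. ]
scene barred [-27.4  12.3]
scene barend [ -4.6 -16. ]
scene padL [52.1 20.4]
scene padR [ 53.9 -24.5]
```

Run:
```python
from h import *
from scipy.spatial.transform import Rotation as R
s=read_state(); M=R.from_quat(s["eef_rot"]).as_matrix(); print(M.round(3)); print(np.degrees(np.arctan2(M[1,0],M[0,0])), s["time"])
```

```text
[[ 0.232  0.     0.973]
 [-0.973 -0.     0.232]
 [ 0.    -1.     0.   ]]
-76.60594702939967 0.5
```

Request:
jog_arm(commands=[{"translation": [30,36,0],"twist": 0.15},{"translation": [30,36,0],"twist": 0.15},{"translation": [30,36,0],"twist": 0.15},{"translation": [30,36,0],"twist": 0.15},{"translation": [30,36,0],"twist": 0.15},{"translation": [30,36,0],"twist": 0.15},{"translation": [30,36,0],"twist": 0.15},{"translation": [30,36,0],"twist": 0.15},{"translation": [30,36,0],"twist": 0.15},{"translation": [30,36,0],"twist": 0.15},{"translation": [30,36,0],"twist": 0.15},{"translation": [30,36,0],"twist": 0.15},{"translation": [30,36,0],"twist": 0.15},{"translation": [30,36,0],"twist": 0.15},{"translation": [-3,48,0],"twist": 0.11},{"translation": [-3,48,0],"twist": 0.11},{"translation": [-3,48,0],"twist": 0.11},{"translation": [-3,48,0],"twist": 0.11},{"translation": [-3,48,0],"twist": 0.11},{"translation": [-3,48,0],"twist": 0.11}], grip=0)

```text
time: 2.5
ee_pos: [0.5466, 0.1856, 0.2229]
eef_rot: [0.535, 0.463, -0.463, -0.534]
ft_force: [1.1, 0.6, 0.0]
width: 0.0869
```

Request:
jog_arm(commands=[{"translation": [-4,38,0],"twist": 0},{"translation": [-4,38,0],"twist": 0},{"translation": [-4,37,0],"twist": 0},{"translation": [0,0,-45],"twist": 0},{"translation": [0,0,-45],"twist": 0},{"translation": [0,0,-43],"twist": 0},{"translation": [0,0,0],"twist": 0},{"translation": [0,0,0],"twist": 0}])

```text
time: 3.3
ee_pos: [0.5349, 0.2972, 0.0905]
eef_rot: [-0.535, -0.462, 0.462, 0.536]
ft_force: [-0.0, -0.1, 0.7]
width: 0.0871
```

Run:
```python
from h import *
img,K,d,T=load("scene"); crop(img,280,60,120,100,6,"pics/g1s.png")
img,K,d,T=load("top"); crop(img,100,170,100,100,6,"pics/g1t.png")
s=read_state();print(s["ee_pos"],s["joint_positions"])
```

```text
[0.53605583 0.29797934 0.09242451] [ 0.07754961  0.56102798 -0.87227668  1.61089162  0.45647976  1.18207542
  0.52839437]
```

View pics/g1s.png

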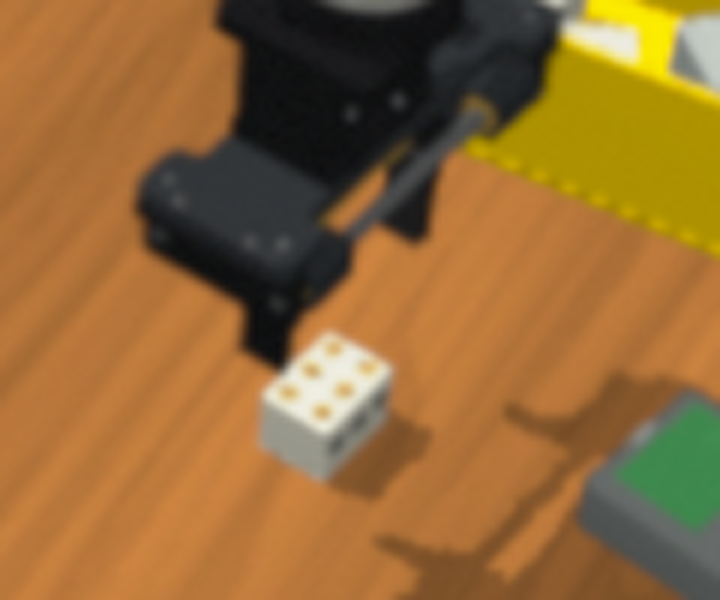

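View pics/g1t.png

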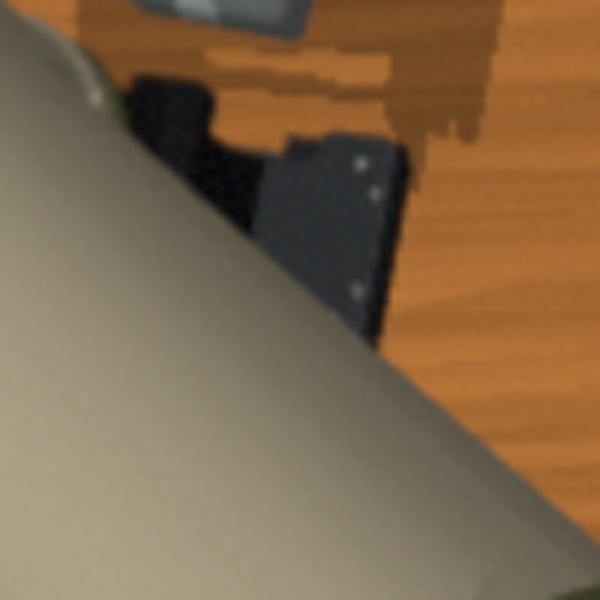

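Request:
jog_arm(commands=[{"translation": [0,0,-40],"twist": 0},{"translation": [0,0,-30],"twist": 0},{"translation": [0,0,-10],"twist": 0},{"translation": [0,0,0],"twist": 0},{"translation": [0,0,0],"twist": 0}])

```text
time: 3.9
ee_pos: [0.536, 0.2979, 0.0119]
eef_rot: [0.536, 0.463, -0.461, -0.535]
ft_force: [0.7, -1.4, 0.8]
width: 0.0873
```

Request:
jog_arm(commands=[{"translation": [0,0,0],"twist": 0},{"translation": [0,0,0],"twist": 0},{"translation": [0,0,0],"twist": 0},{"translation": [0,0,0],"twist": 0},{"translation": [0,0,0],"twist": 0},{"translation": [0,0,0],"twist": 0},{"translation": [0,0,0],"twist": 0},{"translation": [0,0,0],"twist": 0},{"translation": [0,0,0],"twist": 0},{"translation": [0,0,0],"twist": 0}], grip=1, grip_force=20)

```text
time: 4.9
ee_pos: [0.5349, 0.2971, 0.0097]
eef_rot: [-0.535, -0.462, 0.462, 0.536]
ft_force: [0.0, 0.8, 0.7]
width: 0.0496
```

Request:
jog_arm(commands=[{"translation": [0,0,40],"twist": 0},{"translation": [0,0,40],"twist": 0},{"translation": [0,0,40],"twist": 0},{"translation": [2,-42,0],"twist": 0.035},{"translation": [2,-42,0],"twist": 0.035},{"translation": [2,-42,0],"twist": 0.035},{"translation": [2,-42,0],"twist": 0.035},{"translation": [2,-42,0],"twist": 0.035},{"translation": [2,-42,0],"twist": 0.035},{"translation": [2,-42,0],"twist": 0.035},{"translation": [2,-42,0],"twist": 0.035},{"translation": [2,-42,0],"twist": 0.035},{"translation": [0,-42.7,0],"twist": 0.036},{"translation": [0,0,-40],"twist": 0},{"translation": [0,0,0],"twist": 0},{"translation": [0,0,0],"twist": 0},{"translation": [0,0,0],"twist": 0}])

```text
time: 6.6
ee_pos: [0.5536, -0.1223, 0.0911]
eef_rot: [0.447, 0.549, -0.548, -0.446]
ft_force: [0.3, -0.8, -1.4]
width: 0.0498
```

Run:
```python
from h import *
from scipy.spatial.transform import Rotation as R
img,K,d,T=load("scene"); crop(img,180,180,130,100,6,"pics/g2s.png")
img,K,d,T=load("top"); crop(img,270,160,100,100,6,"pics/g2t.png")
for i in range(1):
    s=read_state();M=R.from_quat(s["eef_rot"]).as_matrix(); print(s["ee_pos"],np.arctan2(M[1,0],M[0,0])-np.pi/2,s["joint_positions"],M[2])
```

```text
[ 0.55374017 -0.12271008  0.09111424] 0.2049019256326461 [ 0.84744701  0.45884375 -0.87339819  1.73524994  0.38576597  1.1273456
  1.63209477] [-8.38407072e-04 -9.99998033e-01 -1.79755410e-03]
```

View pics/g2s.png

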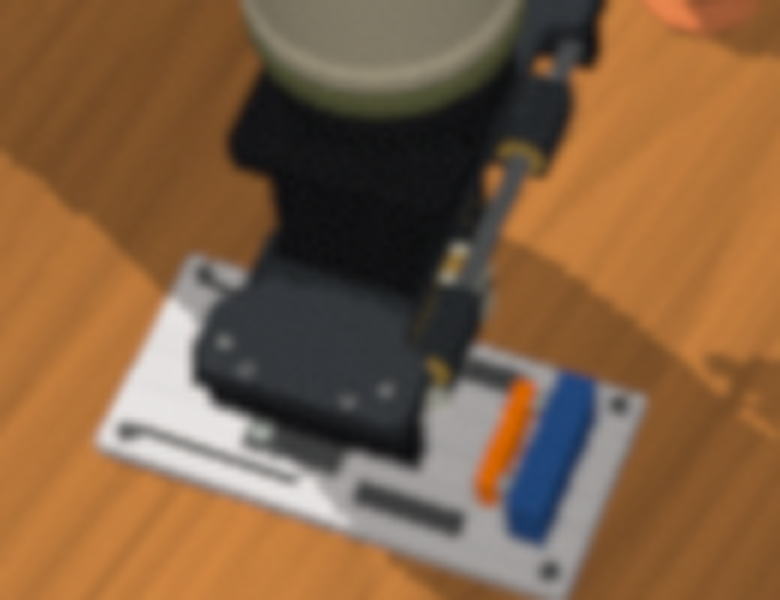

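View pics/g2t.png

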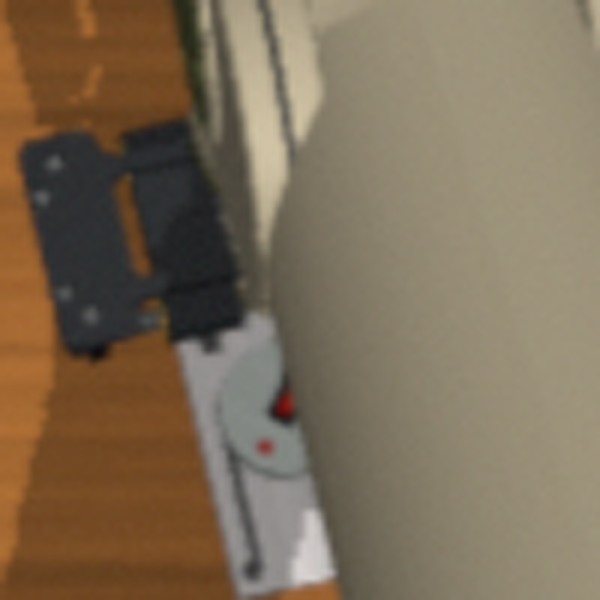

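Request:
jog_arm(commands=[{"translation": [0,0,-30],"twist": 0},{"translation": [0,0,-20],"twist": 0},{"translation": [0,0,-10],"twist": 0},{"translation": [0,0,0],"twist": 0},{"translation": [0,0,0],"twist": 0},{"translation": [0,0,0],"twist": 0}])

```text
time: 7.3
ee_pos: [0.5537, -0.1237, 0.0309]
eef_rot: [0.447, 0.548, -0.548, -0.446]
ft_force: [-0.1, 0.0, -1.9]
width: 0.0501
```

Run:
```python
from h import *
img,K,d,T=load("scene"); crop(img,180,180,130,100,6,"pics/g3s.png")
s=read_state();print(s["ee_pos"],s["ft_force"])
```

```text
[ 0.55361183 -0.12376327  0.03075476] [-0.38719029  0.13106095 -1.21540936]
```

View pics/g3s.png

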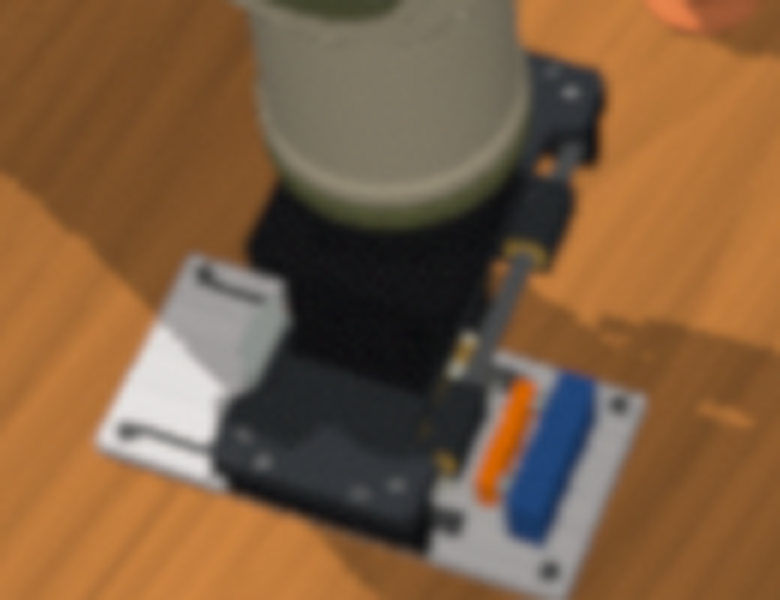

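Request:
jog_arm(commands=[{"translation": [0,0,-2],"twist": 0},{"translation": [0,0,-2],"twist": 0},{"translation": [0,0,-1],"twist": 0},{"translation": [0,0,0],"twist": 0},{"translation": [0,0,0],"twist": 0}])

```text
time: 7.85
ee_pos: [0.5528, -0.1237, 0.0245]
eef_rot: [0.447, 0.548, -0.548, -0.447]
ft_force: [-0.2, 0.0, -1.2]
width: 0.0498
```

Request:
jog_arm(commands=[{"translation": [0,0,-1],"twist": 0},{"translation": [0,0,-1],"twist": 0},{"translation": [0,0,0],"twist": 0},{"translation": [0,0,0],"twist": 0}])

```text
time: 8.25
ee_pos: [0.5528, -0.1237, 0.0225]
eef_rot: [0.447, 0.548, -0.548, -0.447]
ft_force: [-0.7, 0.9, -1.9]
width: 0.05
```

Request:
jog_arm(commands=[{"translation": [0,0,-1],"twist": 0},{"translation": [0,0,-0.5],"twist": 0},{"translation": [0,0,0],"twist": 0},{"translation": [0,0,0],"twist": 0}])

```text
time: 8.65
ee_pos: [0.5528, -0.1237, 0.0211]
eef_rot: [0.447, 0.548, -0.548, -0.447]
ft_force: [0.0, -0.5, -1.6]
width: 0.0499
```

Request:
jog_arm(commands=[{"translation": [0,0,-0.5],"twist": 0},{"translation": [0,0,-0.5],"twist": 0},{"translation": [0,0,0],"twist": 0},{"translation": [0,0,0],"twist": 0}])

```text
time: 9.05
ee_pos: [0.5528, -0.1237, 0.0201]
eef_rot: [0.447, 0.548, -0.548, -0.447]
ft_force: [-0.0, -0.3, -1.2]
width: 0.0502
```

Request:
jog_arm(commands=[{"translation": [0,0,-0.5],"twist": 0},{"translation": [0,0,-0.5],"twist": 0},{"translation": [0,0,0],"twist": 0},{"translation": [0,0,0],"twist": 0}])

```text
time: 9.45
ee_pos: [0.5529, -0.1237, 0.0196]
eef_rot: [-0.447, -0.548, 0.548, 0.447]
ft_force: [-2.2, -0.5, 5.8]
width: 0.0499
```

Request:
jog_arm(commands=[{"translation": [0,0,0],"twist": 0},{"translation": [0,0,0],"twist": 0},{"translation": [0,0,0],"twist": 0},{"translation": [0,0,0],"twist": 0},{"translation": [0,0,0],"twist": 0},{"translation": [0,0,0],"twist": 0}], grip=0)

```text
time: 10.05
ee_pos: [0.5528, -0.1237, 0.0191]
eef_rot: [0.447, 0.548, -0.548, -0.447]
ft_force: [0.1, -0.6, -0.7]
width: 0.0849
```

Request:
jog_arm(commands=[{"translation": [0,0,20],"twist": 0},{"translation": [0,0,40],"twist": 0},{"translation": [0,0,50],"twist": 0},{"translation": [-10,45,10],"twist": 0},{"translation": [-10,45,0],"twist": 0},{"translation": [-10,45,0],"twist": 0},{"translation": [-10,45,0],"twist": 0},{"translation": [0,0,0],"twist": 0}])

```text
time: 10.85
ee_pos: [0.5111, 0.0632, 0.1398]
eef_rot: [0.444, 0.551, -0.55, -0.444]
ft_force: [0.8, -0.3, -0.0]
width: 0.087
```

Run:
```python
from h import *
img,K,d,T=load("scene"); crop(img,190,210,110,80,7,"pics/g4s.png")
img,K,d,T=load("top"); crop(img,280,170,80,100,6,"pics/g4t.png")
```

```text
(no output)
```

View pics/g4s.png

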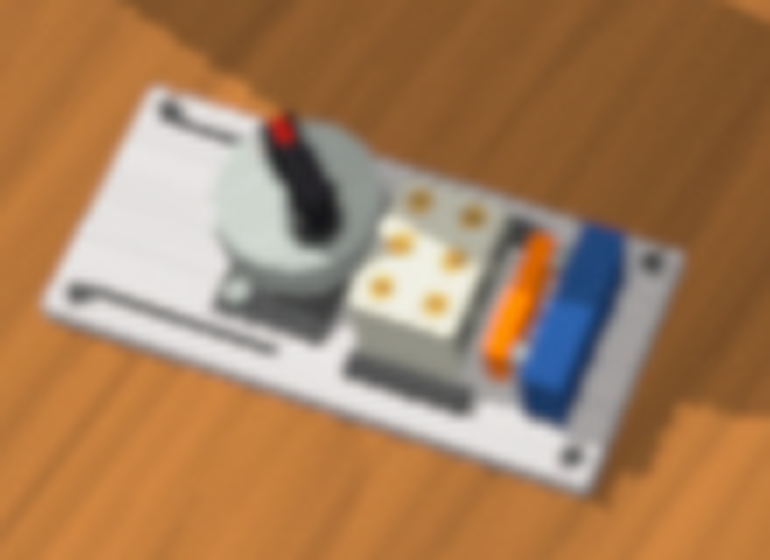

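View pics/g4t.png

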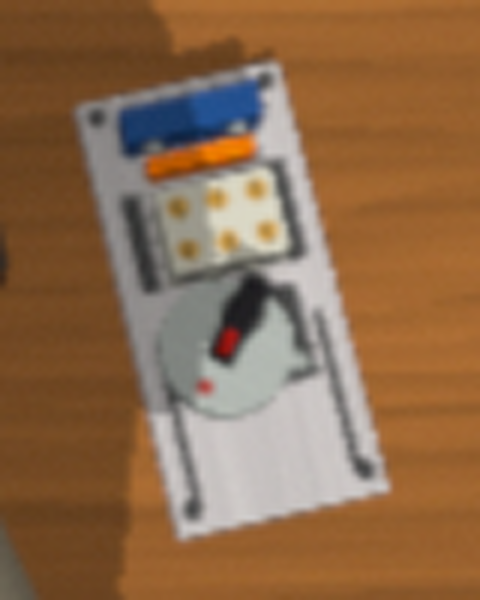

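```bash
cat > run2.py <<'E'
import fit
from fit import *
bm=np.array([[18,25,44],[18,-25,44],[-18,-25,44],[-18,25,44]])/1000.
# jig frame: top: +x up,+y left
o={"top":m([(155,187),(277,163),(296,252),(176,280)],280,170,6),"scene":m([(505,215),(455,335),(352,293),(408,182)],190,210,7)}
fit.x0=[.55,-.12,.2]
f=rect(bm,o,0)
JP={"top":[.5277,-.1279,.1987],"scene":[.5278,-.1283,.2075]}
def J(n,p,z,y=None):
    _,K,d,T=load(n); y=JP[n]; c,s=np.cos(y[2]),np.sin(y[2]);R=np.array([[c,-s],[s,c]])
    return (ray(p,K,d,T,z)[:,:2]-y[:2])@R*1000
for k,v in f.items():
    y=JP[k[0]] if len(k)==1 else [.5277,-.1281,.2032]; c,s=np.cos(y[2]),np.sin(y[2]);R=np.array([[c,-s],[s,c]])
    print(k,((v.x[:2]-y[:2])@R*1000).round(1),(v.x[2]-y[2]).round(3))
t=lambda *p:m(p,280,170,6); s=lambda *p:m(p,190,210,7)
print("top disc",J("top",t((230,347)),.036).round(1),"dot",J("top",t((206,386)),.036).round(1))
b=J("top",t((219,354),(262,280)),.070);print("top bar",b.round(1),np.degrees(np.arctan2(*(b[0]-b[1])[::-1])))
print("scene disc",J("scene",s((300,200)),.036).round(1))
b=J("scene",s((280,120),(318,235)),.070);print("scene bar",b.round(1),np.degrees(np.arctan2(*(b[0]-b[1])[::-1])))
E
python3 run2.py
```

```text
['top'] [ 552.6 -125.5] 0.1795 rms px 0.43
['scene'] [ 552.9 -124.5] 0.1846 rms px 0.91
['top', 'scene'] [ 552.8 -125. ] 0.1821 rms px 0.73
('top',) [24.9 -2.6] -0.019
('scene',) [25.4 -1.5] -0.023
('top', 'scene') [25.2 -2. ] -0.021
top disc [[-25.3   7.6]] dot [[-38.6  20.9]]
top bar [[-31.3  15.9]
 [ -6.5  -7.7]] 136.45042648822405
scene disc [[-23.6   7.6]]
scene bar [[-30.3  15.2]
 [ -3.2 -19.3]] 128.1146541091013
```

Run:
```python
from h import *
from scipy.spatial.transform import Rotation as R
s=read_state();M=R.from_quat(s["eef_rot"]).as_matrix(); print(s["time"],s["ee_pos"],np.degrees(np.arctan2(M[1,0],M[0,0])),s["torque"])
```

```text
11.3 [0.51299216 0.05543117 0.13896022] 101.55272355044701 [ 0.13861659 -0.1574958  -0.04035693]
```

Request:
jog_arm(commands=[{"translation": [0.8,-37.3,0],"twist": -0.14},{"translation": [0,-37.3,0],"twist": -0.14},{"translation": [0,-37.3,0],"twist": -0.14},{"translation": [0,-37.3,0],"twist": -0.14},{"translation": [0,-37.3,0],"twist": -0.147},{"translation": [0,0,-20],"twist": 0},{"translation": [0,0,0],"twist": 0},{"translation": [0,0,0],"twist": 0},{"translation": [0,0,0],"twist": 0},{"translation": [0,0,0],"twist": 0}])

```text
time: 12.3
ee_pos: [0.5141, -0.1295, 0.1198]
eef_rot: [0.609, 0.36, -0.36, -0.608]
ft_force: [0.9, -0.0, 0.1]
width: 0.0871
```

Run:
```python
from h import *
from scipy.spatial.transform import Rotation as R
img,K,d,T=load("scene"); crop(img,180,180,130,100,6,"pics/g5s.png")
s=read_state();M=R.from_quat(s["eef_rot"]).as_matrix(); print(s["time"],s["ee_pos"],np.degrees(np.arctan2(M[1,0],M[0,0])),s["torque"],s["joint_positions"])
```

```text
12.35 [ 0.51403276 -0.12964226  0.11973327] 61.207722479188156 [ 0.04477012 -0.13992879  0.01173011] [ 0.85385636  0.30675017 -0.79599133  1.8051817   0.241153    1.12887266
  1.04544413]
```

View pics/g5s.png

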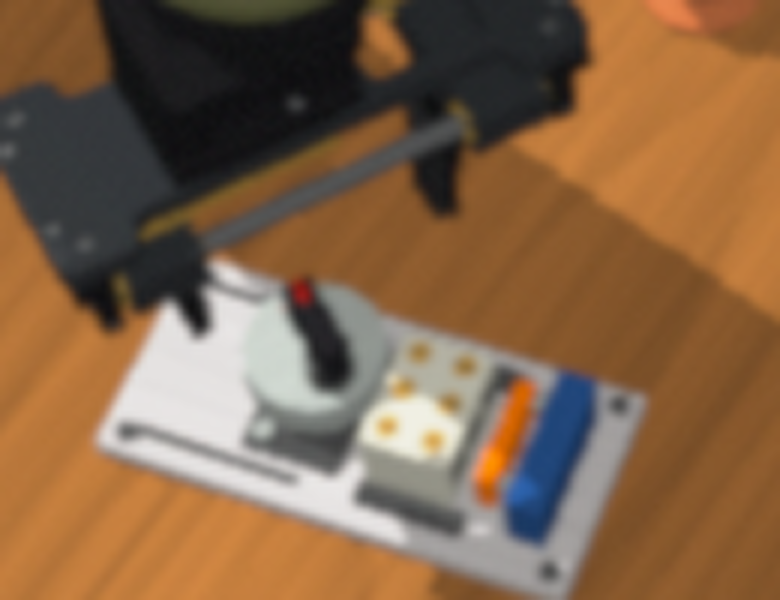

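Request:
jog_arm(commands=[{"translation": [0,-0.8,-30],"twist": 0},{"translation": [0,0,-30],"twist": 0},{"translation": [0,0,-11],"twist": 0},{"translation": [0,0,0],"twist": 0},{"translation": [0,0,0],"twist": 0},{"translation": [0,0,0],"twist": 0}])

```text
time: 12.95
ee_pos: [0.5147, -0.1311, 0.0496]
eef_rot: [0.609, 0.36, -0.359, -0.608]
ft_force: [1.2, 0.2, 0.6]
width: 0.087
```

Run:
```python
from h import *
img,K,d,T=load("scene"); crop(img,180,180,130,100,6,"pics/g6s.png")
s=read_state();print(s["time"],s["ee_pos"],s["torque"],s["ft_force"])
```

```text
13.0 [ 0.5145253  -0.13118058  0.04943044] [ 0.06024064 -0.13322544 -0.02448944] [ 0.22669607  0.02978432 -0.51999429]
```

View pics/g6s.png

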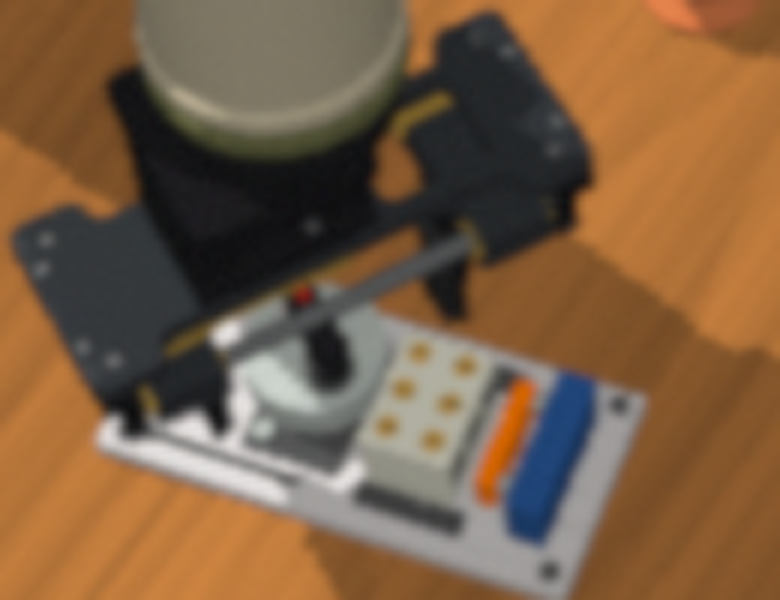

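Request:
jog_arm(commands=[{"translation": [0,0,0],"twist": 0},{"translation": [0,0,0],"twist": 0},{"translation": [0,0,0],"twist": 0},{"translation": [0,0,0],"twist": 0},{"translation": [0,0,0],"twist": 0},{"translation": [0,0,0],"twist": 0},{"translation": [0,0,0],"twist": 0},{"translation": [0,0,0],"twist": 0},{"translation": [0,0,0],"twist": 0},{"translation": [0,0,0],"twist": 0},{"translation": [0,0,0],"twist": 0},{"translation": [0,0,0],"twist": 0},{"translation": [0,0,0],"twist": 0},{"translation": [0,0,0],"twist": 0},{"translation": [0,0,0],"twist": 0}], grip=1, grip_force=20)

```text
time: 14.5
ee_pos: [0.5137, -0.131, 0.0487]
eef_rot: [0.609, 0.36, -0.36, -0.609]
ft_force: [-3.8, 0.8, 8.7]
width: 0.0122
```

```bash
cat > st.py <<'E'
from h import *
from scipy.spatial.transform import Rotation as R
A=[]
s=read_state();M=R.from_quat(s["eef_rot"]).as_matrix();print(s["time"],(s["ee_pos"]*1000).round(1),"yaw",np.arctan2(M[1,0],M[0,0]).round(4),"T",s["torque"].round(3),"F",s["ft_force"].round(1),s["width"].round(4),"jt",s["joint_torque"][[0,4,6]].round(3))
E
python3 st.py;python3 st.py
```

```text
Traceback (most recent call last):
  File "st.py", line 4, in <module>
    s=read_state();M=R.from_quat(s["eef_rot"]).as_matrix();print(s["time"],(s["ee_pos"]*1000).round(1),"yaw",np.arctan2(M[1,0],M[0,0]).round(4),"T",s["torque"].round(3),"F",s["ft_force"].round(1),s["width"].round(4),"jt",s["joint_torque"][[0,4,6]].round(3))
                                                                                                                                                                                                    ^^^^^^^^^^^^^^^^
AttributeError: 'float' object has no attribute 'round'
Traceback (most recent call last):
  File "st.py", line 4, in <module>
    s=read_state();M=R.from_quat(s["eef_rot"]).as_matrix();print(s["time"],(s["ee_pos"]*1000).round(1),"yaw",np.arctan2(M[1,0],M[0,0]).round(4),"T",s["torque"].round(3),"F",s["ft_force"].round(1),s["width"].round(4),"jt",s["joint_torque"][[0,4,6]].round(3))
                                                                                                                                                                                                    ^^^^^^^^^^^^^^^^
AttributeError: 'float' object has no attribute 'round'
```

```bash
sed -i 's/s\["width"\].round(4)/s["width"]/' st.py; python3 st.py;python3 st.py
```

```text
14.5 [ 513.7 -131.    48.7] yaw 1.067 T [ 0.054  0.645 -0.105] F [-3.8  0.8  8.7] 0.01217859508973246 jt [-0.14  0.22  0.1 ]
14.5 [ 513.7 -131.    48.7] yaw 1.067 T [ 0.054  0.645 -0.105] F [-3.8  0.8  8.7] 0.01217859508973246 jt [-0.14  0.22  0.1 ]
```

Request:
jog_arm(commands=[{"translation": [0,0,0.5],"twist": 0},{"translation": [0,0,0.5],"twist": 0},{"translation": [0,0,0],"twist": 0},{"translation": [0,0,0],"twist": 0}])

```text
time: 14.9
ee_pos: [0.5136, -0.131, 0.049]
eef_rot: [-0.609, -0.36, 0.36, 0.609]
ft_force: [-0.0, 0.3, 0.4]
width: 0.0115
```

```bash
python3 st.py
python3 - <<'E'
from h import *
img,K,d,T=load("scene"); crop(img,180,180,130,100,6,"pics/g7s.png")
img,K,d,T=load("top"); crop(img,270,160,100,100,6,"pics/g7t.png")
E
```

```text
14.9 [ 513.6 -131.    49. ] yaw 1.067 T [ 0.002 -0.131 -0.114] F [-0.   0.3  0.4] 0.011504938722425369 jt [0.107 0.107 0.11 ]
```

View pics/g7s.png

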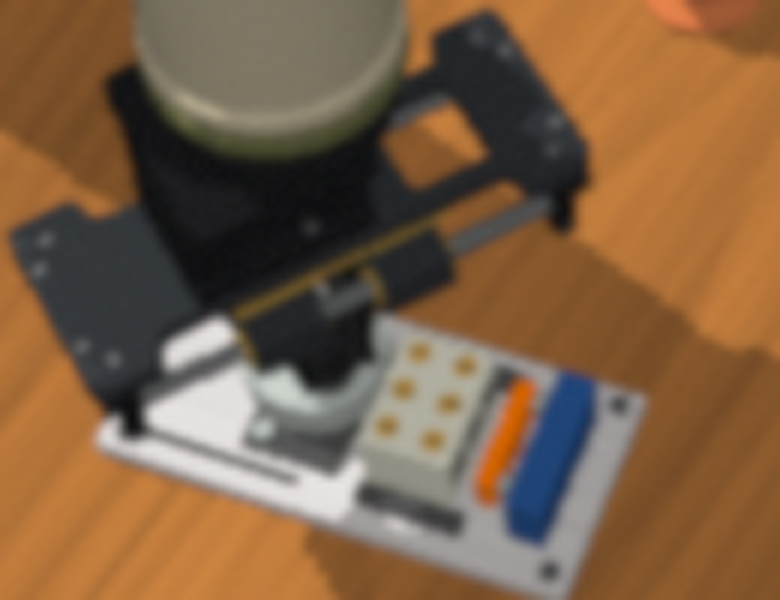

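View pics/g7t.png

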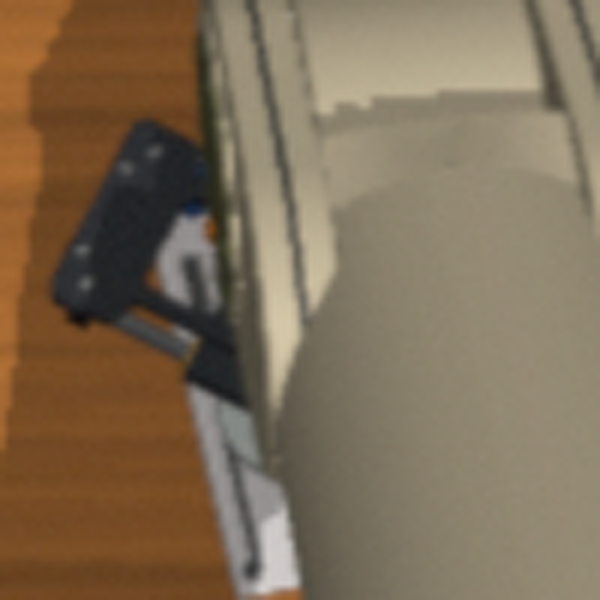

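Request:
jog_arm(commands=[{"translation": [0,0,0],"twist": 0},{"translation": [0,0,0],"twist": 0},{"translation": [0,0,0],"twist": -0.03},{"translation": [0,0,0],"twist": -0.06},{"translation": [0,0,0],"twist": -0.06},{"translation": [0,0,0],"twist": -0.05},{"translation": [0,0,0],"twist": 0},{"translation": [0,0,0],"twist": 0}], grip_force=40)

```text
time: 15.8
ee_pos: [0.5136, -0.131, 0.0491]
eef_rot: [-0.642, -0.297, 0.297, 0.642]
ft_force: [0.3, 0.1, -0.6]
width: 0.0116
```

```bash
python3 st.py
```

```text
15.8 [ 513.6 -131.    49.1] yaw 0.8677 T [ 0.017 -0.143 -0.096] F [ 0.3  0.1 -0.6] 0.011609063403679116 jt [-0.097  0.042 -0.032]
```

Request:
jog_arm(commands=[{"translation": [0,0,0],"twist": -0.05},{"translation": [0,0,0],"twist": -0.05},{"translation": [0,0,0],"twist": -0.05},{"translation": [0,0,0],"twist": -0.05}])

```text
time: 16.2
ee_pos: [0.5135, -0.1311, 0.049]
eef_rot: [-0.668, -0.231, 0.231, 0.668]
ft_force: [-0.6, -0.3, -0.1]
width: 0.0114
```

```bash
python3 st.py
python3 - <<'E'
from h import *
img,K,d,T=load("scene"); crop(img,180,180,130,100,6,"pics/g8s.png")
E
python3 st.py
```

```text
16.2 [ 513.5 -131.1   49. ] yaw 0.666 T [-0.075 -0.117  0.094] F [-0.6 -0.3 -0.1] 0.011414415249989714 jt [ 0.707 -0.072  0.833]
16.25 [ 513.5 -131.1   49. ] yaw 0.6629 T [-0.099 -0.127  0.083] F [-0.4  0.4 -0.9] 0.011393163201219372 jt [-0.013 -0.121  0.632]
```

View pics/g8s.png

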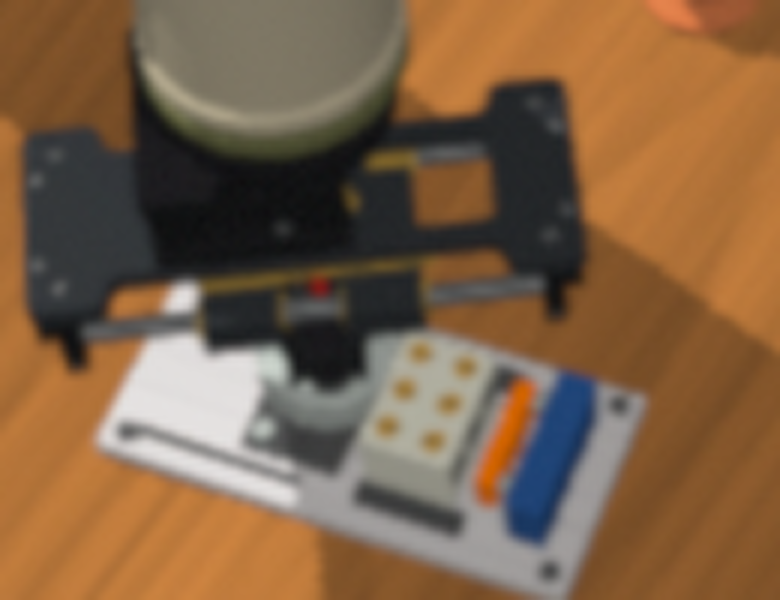

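Request:
jog_arm(commands=[{"translation": [0,0,0],"twist": -0.05},{"translation": [0,0,0],"twist": -0.05}])

```text
time: 16.45
ee_pos: [0.5135, -0.1311, 0.049]
eef_rot: [-0.679, -0.198, 0.198, 0.679]
ft_force: [0.2, -0.5, 0.9]
width: 0.0115
```

```bash
python3 st.py
```

```text
16.45 [ 513.5 -131.1   49. ] yaw 0.567 T [-0.091 -0.074  0.174] F [ 0.2 -0.5  0.9] 0.011482756884372695 jt [ 0.638 -0.09   0.894]
```

Request:
jog_arm(commands=[{"translation": [0,0,0],"twist": -0.04},{"translation": [0,0,0],"twist": -0.04}])

```text
time: 16.65
ee_pos: [0.5135, -0.1311, 0.049]
eef_rot: [0.686, 0.17, -0.171, -0.686]
ft_force: [-0.0, -0.2, -0.8]
width: 0.0118
```

```bash
python3 st.py
```

```text
16.65 [ 513.5 -131.1   49. ] yaw 0.4873 T [-0.099  0.015  0.123] F [-0.  -0.2 -0.8] 0.011787720389312755 jt [ 0.445 -0.133  0.626]
```

Request:
jog_arm(commands=[{"translation": [0,0,0],"twist": -0.03},{"translation": [0,0,0],"twist": -0.03}])

```text
time: 16.85
ee_pos: [0.5135, -0.1311, 0.049]
eef_rot: [-0.691, -0.149, 0.15, 0.691]
ft_force: [0.0, -0.9, 0.2]
width: 0.0119
```

```bash
python3 st.py
```

```text
16.85 [ 513.5 -131.1   49. ] yaw 0.4263 T [-0.099  0.114  0.179] F [ 0.  -0.9  0.2] 0.011873089921995227 jt [ 0.163 -0.211  0.449]
```

Request:
jog_arm(commands=[{"translation": [0,0,0],"twist": -0.03},{"translation": [0,0,0],"twist": -0.03}])

```text
time: 17.05
ee_pos: [0.5135, -0.1311, 0.049]
eef_rot: [0.695, 0.128, -0.128, -0.695]
ft_force: [-1.2, -1.1, 0.2]
width: 0.0117
```

```bash
python3 st.py
```

```text
17.05 [ 513.5 -131.1   49. ] yaw 0.365 T [-0.17   0.188  0.196] F [-1.2 -1.1  0.2] 0.011680881196572563 jt [ 0.008 -0.273  0.458]
```

Request:
jog_arm(commands=[{"translation": [0,0,0],"twist": -0.03},{"translation": [0,0,0],"twist": -0.01}])

```text
time: 17.25
ee_pos: [0.5134, -0.1311, 0.049]
eef_rot: [0.698, 0.114, -0.115, -0.698]
ft_force: [-2.2, -0.9, 1.1]
width: 0.0117
```

```bash
python3 st.py;python3 - <<'E'
from h import *
img,K,d,T=load("scene"); crop(img,190,210,110,80,7,"pics/g9s.png")
E
```

```text
17.25 [ 513.4 -131.1   49. ] yaw 0.3253 T [-0.263  0.299  0.113] F [-2.2 -0.9  1.1] 0.011747158999926788 jt [-0.473 -0.411 -0.305]
```

View pics/g9s.png

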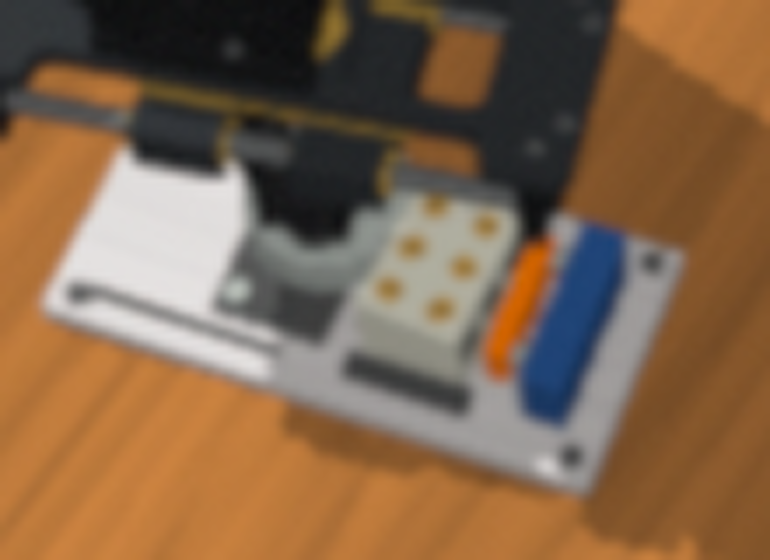

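Request:
jog_arm(commands=[{"translation": [0,0,0],"twist": -0.03},{"translation": [0,0,0],"twist": -0.03}])

```text
time: 17.5
ee_pos: [0.5134, -0.1311, 0.049]
eef_rot: [-0.701, -0.093, 0.093, 0.701]
ft_force: [-2.2, -0.9, 1.4]
width: 0.0118
```

```bash
python3 st.py
```

```text
17.5 [ 513.4 -131.1   49. ] yaw 0.2645 T [-0.27   0.446  0.209] F [-2.2 -0.9  1.4] 0.01179613417189219 jt [-0.391 -0.406  0.53 ]
```

Request:
jog_arm(commands=[{"translation": [0,0,0],"twist": -0.03}])

```text
time: 17.6
ee_pos: [0.5135, -0.1311, 0.049]
eef_rot: [0.702, 0.083, -0.083, -0.702]
ft_force: [-3.4, -2.0, 1.2]
width: 0.0114
```

```bash
python3 st.py
```

```text
17.6 [ 513.5 -131.1   49. ] yaw 0.2343 T [-0.312  0.53   0.175] F [-3.4 -2.   1.2] 0.011439706232289137 jt [-0.497 -0.451  0.443]
```

Request:
jog_arm(commands=[{"translation": [0,0,0],"twist": -0.03}])

```text
time: 17.7
ee_pos: [0.5134, -0.1311, 0.049]
eef_rot: [0.703, 0.072, -0.072, -0.703]
ft_force: [-2.2, -2.0, 0.4]
width: 0.0116
```

```bash
python3 st.py
```

```text
17.7 [ 513.4 -131.1   49. ] yaw 0.2043 T [-0.326  0.638  0.073] F [-2.2 -2.   0.4] 0.011600718373398489 jt [-0.612 -0.488  0.43 ]
```

Request:
jog_arm(commands=[{"translation": [0,0,0],"twist": -0.03}])

```text
time: 17.8
ee_pos: [0.5134, -0.1311, 0.049]
eef_rot: [0.704, 0.061, -0.062, -0.704]
ft_force: [-3.7, -1.9, 1.2]
width: 0.0116
```

```bash
python3 st.py
```

```text
17.8 [ 513.4 -131.1   49. ] yaw 0.1743 T [-0.371  0.693  0.136] F [-3.7 -1.9  1.2] 0.011602024303274498 jt [-0.724 -0.523  0.428]
```

Request:
jog_arm(commands=[{"translation": [0,0,0],"twist": -0.03}])

```text
time: 17.9
ee_pos: [0.5134, -0.1311, 0.049]
eef_rot: [0.705, 0.051, -0.051, -0.705]
ft_force: [-3.8, -1.6, 1.3]
width: 0.0117
```

```bash
python3 st.py;python3 - <<'E'
from h import *
img,K,d,T=load("scene"); crop(img,190,210,110,80,7,"pics/g10s.png")
E
```

```text
17.9 [ 513.4 -131.1   49. ] yaw 0.1444 T [-0.371  0.807  0.225] F [-3.8 -1.6  1.3] 0.011742616131420027 jt [-0.8   -0.575  0.388]
```

View pics/g10s.png

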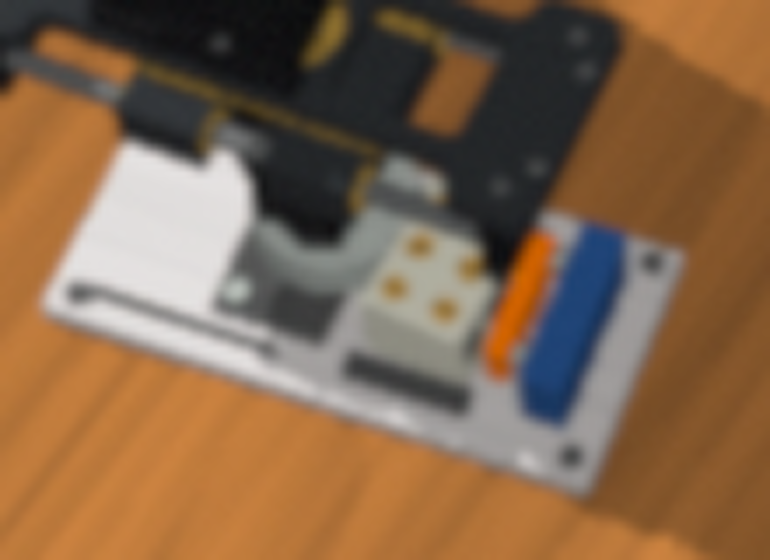

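Request:
jog_arm(commands=[{"translation": [0,0,0],"twist": -0.03}])

```text
time: 18.05
ee_pos: [0.5134, -0.1311, 0.049]
eef_rot: [0.706, 0.041, -0.041, -0.706]
ft_force: [-4.3, -1.0, 2.5]
width: 0.0118
```

```bash
python3 st.py
```

```text
18.05 [ 513.4 -131.1   49. ] yaw 0.1159 T [-0.455  0.98   0.263] F [-4.3 -1.   2.5] 0.011795307771513408 jt [-0.925 -0.636  0.6  ]
```

Request:
jog_arm(commands=[{"translation": [0,0,0],"twist": -0.03}])

```text
time: 18.15
ee_pos: [0.5134, -0.1311, 0.049]
eef_rot: [0.706, 0.03, -0.03, -0.706]
ft_force: [-5.2, -2.3, 1.8]
width: 0.0118
```

```bash
python3 st.py
```

```text
18.15 [ 513.4 -131.1   49. ] yaw 0.0846 T [-0.507  1.055  0.324] F [-5.2 -2.3  1.8] 0.01179017391664614 jt [-0.955 -0.701  0.36 ]
```

Request:
jog_arm(commands=[{"translation": [0,0,0],"twist": -0.02}])

```text
time: 18.25
ee_pos: [0.5134, -0.1311, 0.049]
eef_rot: [0.707, 0.023, -0.023, -0.707]
ft_force: [-4.3, -1.5, 2.5]
width: 0.0116
```

```bash
python3 st.py
```

```text
18.25 [ 513.4 -131.1   49. ] yaw 0.0647 T [-0.463  1.044  0.414] F [-4.3 -1.5  2.5] 0.011643359974518801 jt [-1.082 -0.757 -0.1  ]
```

Request:
jog_arm(commands=[{"translation": [0,0,0],"twist": -0.02}])

```text
time: 18.35
ee_pos: [0.5133, -0.1311, 0.049]
eef_rot: [0.707, 0.016, -0.016, -0.707]
ft_force: [-4.8, -1.9, 3.1]
width: 0.0119
```

```bash
python3 st.py
```

```text
18.35 [ 513.3 -131.1   49. ] yaw 0.0451 T [-0.494  1.098  0.365] F [-4.8 -1.9  3.1] 0.011868560560131596 jt [-1.06  -0.774 -0.003]
```

Request:
jog_arm(commands=[{"translation": [0,0,0],"twist": -0.02}])

```text
time: 18.45
ee_pos: [0.5133, -0.1311, 0.049]
eef_rot: [0.707, 0.009, -0.009, -0.707]
ft_force: [-5.7, -1.0, 3.3]
width: 0.0115
```

```bash
python3 st.py
python3 - <<'E'
from h import *
for i in range(4):
    img,K,d,T=load("scene"); print(read_state()["torque"].round(3))
crop(img,190,210,110,80,7,"pics/g11s.png")
E
```

```text
18.45 [ 513.3 -131.1   49. ] yaw 0.0252 T [-0.461  1.088  0.433] F [-5.7 -1.   3.3] 0.011536046459777077 jt [-1.028 -0.803 -0.028]
[-0.485  1.048  0.412]
[-0.462  1.048  0.337]
[-0.471  1.065  0.343]
[-0.493  1.061  0.362]
```

View pics/g11s.png

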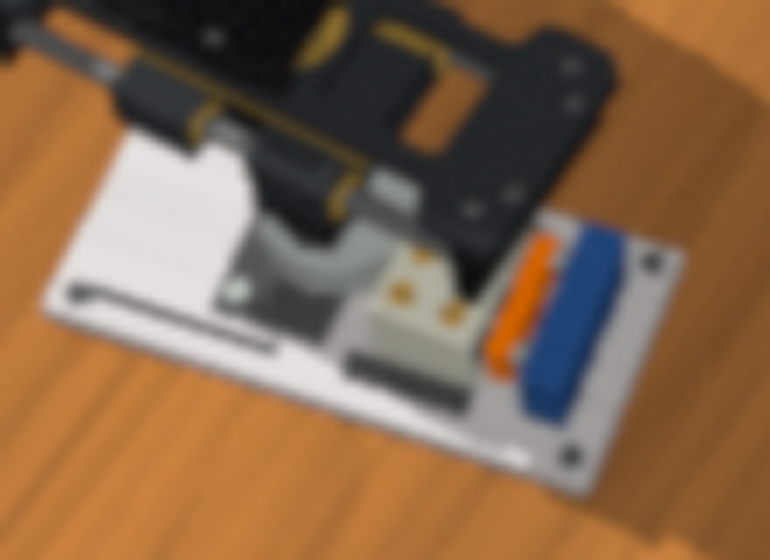

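Request:
jog_arm(commands=[{"translation": [0,0,0],"twist": -0.02}])

```text
time: 18.75
ee_pos: [0.5133, -0.1311, 0.049]
eef_rot: [0.707, 0.002, -0.002, -0.707]
ft_force: [-4.8, -2.0, 3.3]
width: 0.0118
```

```bash
python3 st.py
```

```text
18.75 [ 513.3 -131.1   49. ] yaw 0.0059 T [-0.483  1.177  0.445] F [-4.8 -2.   3.3] 0.011763162876265082 jt [-0.948 -0.8    0.233]
```

Request:
jog_arm(commands=[{"translation": [0,0,0],"twist": -0.02}])

```text
time: 18.85
ee_pos: [0.5133, -0.1311, 0.049]
eef_rot: [0.707, -0.005, 0.005, -0.707]
ft_force: [-5.4, -1.8, 2.4]
width: 0.012
```

```bash
python3 st.py
python3 - <<'E'
from h import *
for i in range(3):
    img,K,d,T=load("scene"); print(read_state()["torque"].round(3))
ref=cv2.imread("pics/scene0.png")[:,:,::-1]
# orange/blue transition subpixel along the jig-x direction in the image, near pad end
JP=[.5278,-.1283,.2075]; c,s=np.cos(JP[2]),np.sin(JP[2]);Rm=np.array([[c,-s],[s,c]])
for yj in (-20,-17,-14,-11,-8):
    xs=np.arange(40,80,.25); P=np.c_[np.c_[xs,np.full(len(xs),yj)]/1000@Rm.T+JP[:2],np.full(len(xs),.036)]
    q=proj(P,K,d,T).astype(np.float32)
    o=[]
    for im in (ref,img):
        v=cv2.remap(np.ascontiguousarray(im).astype(np.float32),q[:,0].reshape(1,-1),q[:,1].reshape(1,-1),cv2.INTER_LINEAR)[0]
        w=np.clip((v[:,0]-v[:,2])/(v.sum(1)+1),0,None); w=np.where(w>.12,w,0)
        o.append(((w*xs).sum()/w.sum()).round(2)); 
        b=np.clip((v[:,2]-v[:,0])/(v.sum(1)+1),0,None); b=np.where(b>.1,b,0); o.append(((b*xs).sum()/b.sum()).round(2))
    print(yj,o)
E
```

```text
18.85 [ 513.3 -131.1   49. ] yaw -0.0148 T [-0.461  1.155  0.497] F [-5.4 -1.8  2.4] 0.012037438294347981 jt [-0.98  -0.815 -0.052]
[-0.426  1.115  0.497]
[-0.454  1.12   0.417]
[-0.486  1.095  0.426]
-20 [np.float64(55.01), np.float64(72.85), np.float64(55.57), np.float64(72.92)]
-17 [np.float64(55.29), np.float64(72.8), np.float64(55.33), np.float64(73.03)]
-14 [np.float64(55.79), np.float64(72.68), np.float64(56.13), np.float64(73.16)]
-11 [np.float64(55.83), np.float64(72.64), np.float64(57.09), np.float64(73.1)]
-8 [np.float64(56.01), np.float64(72.64), np.float64(57.17), np.float64(73.08)]
```

Request:
jog_arm(commands=[{"translation": [0,0,0],"twist": -0.02}])

```text
time: 19.1
ee_pos: [0.5133, -0.1311, 0.049]
eef_rot: [0.707, -0.012, 0.012, -0.707]
ft_force: [-5.4, -2.8, 3.0]
width: 0.0116
```

```bash
python3 st.py
```

```text
19.1 [ 513.3 -131.1   49. ] yaw -0.034 T [-0.455  1.1    0.446] F [-5.4 -2.8  3. ] 0.011572021432903846 jt [-0.934 -0.829  0.179]
```

Request:
jog_arm(commands=[{"translation": [0,0,0],"twist": -0.015}])

```text
time: 19.2
ee_pos: [0.5133, -0.1311, 0.049]
eef_rot: [0.707, -0.018, 0.017, -0.707]
ft_force: [-5.6, -1.5, 2.9]
width: 0.0117
```

```bash
python3 st.py
python3 - <<'E'
from h import *
for i in range(4):
    img,K,d,T=load("scene"); print(read_state()["torque"].round(3))
E
python3 st.py
```

```text
19.2 [ 513.3 -131.1   49. ] yaw -0.0495 T [-0.516  1.137  0.544] F [-5.6 -1.5  2.9] 0.011667668018404527 jt [-1.014 -0.933 -0.31 ]
[-0.475  1.145  0.521]
[-0.465  1.169  0.52 ]
[-0.474  1.225  0.482]
[-0.449  1.203  0.421]
19.4 [ 513.3 -131.1   49. ] yaw -0.0489 T [-0.449  1.203  0.421] F [-5.6 -1.5  2.9] 0.011710543589701734 jt [-1.283 -0.871 -0.49 ]
```

Request:
jog_arm(commands=[{"translation": [0,0,0],"twist": 0},{"translation": [0,0,0],"twist": 0},{"translation": [0,0,0],"twist": 0},{"translation": [0,0,0],"twist": 0},{"translation": [0,0,0],"twist": 0},{"translation": [0,0,0],"twist": 0},{"translation": [0,0,0],"twist": 0},{"translation": [0,0,0],"twist": 0}], grip=0)

```text
time: 20.2
ee_pos: [0.5137, -0.131, 0.0491]
eef_rot: [-0.707, 0.017, -0.017, 0.707]
ft_force: [-0.1, 0.3, 0.4]
width: 0.068
```

```bash
python3 st.py
```

```text
20.2 [ 513.7 -131.    49.1] yaw -0.0481 T [-0.006 -0.096 -0.003] F [-0.1  0.3  0.4] 0.06797319907387331 jt [-0.009 -0.053 -0.001]
```

Request:
jog_arm(commands=[{"translation": [0,0,30],"twist": 0},{"translation": [0,0,40],"twist": 0},{"translation": [0,0,20],"twist": 0},{"translation": [0,48,0],"twist": 0},{"translation": [0,48,0],"twist": 0},{"translation": [0,48,0],"twist": 0},{"translation": [0,48,0],"twist": 0},{"translation": [0,0,0],"twist": 0},{"translation": [0,0,0],"twist": 0},{"translation": [0,0,0],"twist": 0}])

```text
time: 21.2
ee_pos: [0.5137, 0.0598, 0.1389]
eef_rot: [0.707, -0.017, 0.017, -0.707]
ft_force: [-0.5, 0.9, 0.2]
width: 0.0867
```

```bash
python3 st.py
python3 - <<'E'
from h import *
img,K,d,T=load("scene"); crop(img,190,210,110,80,7,"pics/g12s.png"); cv2.imwrite("pics/s12.png",img[:,:,::-1])
img,K,d,T=load("top"); crop(img,280,170,80,100,6,"pics/g12t.png"); cv2.imwrite("pics/t12.png",img[:,:,::-1])
E
```

```text
21.2 [513.7  59.8 138.9] yaw -0.0493 T [-0.015 -0.12  -0.054] F [-0.5  0.9  0.2] 0.08670710565967309 jt [-1.382 -0.161 -0.013]
```

View pics/g12s.png

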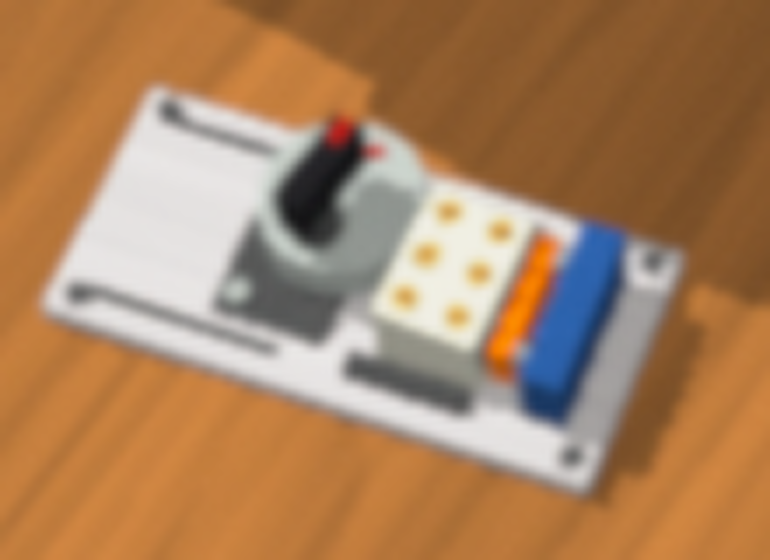

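View pics/g12t.png

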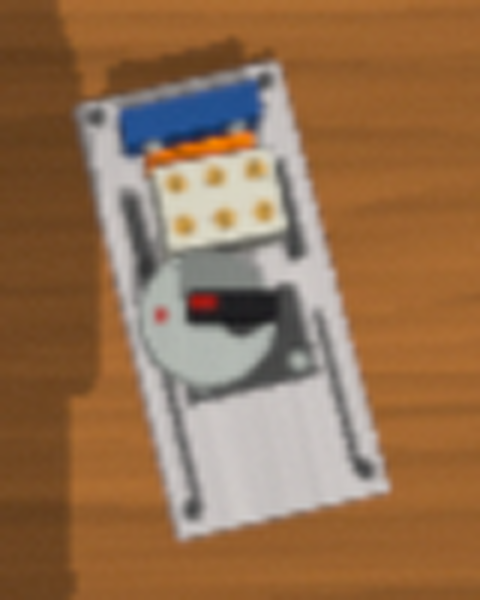

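Run:
```python
from h import *
JP={"top":[.5277,-.1279,.1987],"scene":[.5278,-.1283,.2075]}
def fr(n):
    y=JP[n]; c,s=np.cos(y[2]),np.sin(y[2]);return y,np.array([[c,-s],[s,c]])
def prof(n,im,K,d,T,yj,z,xs):
    y,Rm=fr(n);P=np.c_[np.c_[xs,np.full(len(xs),yj)]/1000@Rm.T+y[:2],np.full(len(xs),z)]
    q=proj(P,K,d,T).astype(np.float32)
    return cv2.remap(np.ascontiguousarray(im).astype(np.float32),q[:,0].reshape(1,-1),q[:,1].reshape(1,-1),cv2.INTER_CUBIC)[0]
for n in("scene","top"):
    img,K,d,T=load(n); ref=cv2.imread(f"pics/{n}0.png")[:,:,::-1]
    # red dot centroid
    y,Rm=fr(n)
    for nm,im in (("ref",ref),("now",img)):
        hs=cv2.cvtColor(np.ascontiguousarray(im),cv2.COLOR_RGB2HSV)
        r=im.astype(float); w=np.clip((r[...,0]-np.maximum(r[...,1],r[...,2]*1))/(r.sum(2)+30),0,None)
        w[(abs(r[...,1]-r[...,2])>45)]=0
        m=np.zeros(w.shape); 
        c=proj([[*( np.array([-14.,0])/1000@Rm.T+y[:2]),.045]],K,d,T)[0]
        yy,xx=np.mgrid[:w.shape[0],:w.shape[1]]; w[(np.hypot(xx-c[0],yy-c[1])>22)|(w<.12)]=0
        nl,lab,st,ce=cv2.connectedComponentsWithStats((w>0).astype(np.uint8))
        for k in range(1,nl):
            ww=w*(lab==k); p=[(ww*xx).sum()/ww.sum(),(ww*yy).sum()/ww.sum()]
            o=[]
            for z in (.036,.0705):
                q=(ray([p],K,d,T,z)[0,:2]-y[:2])@Rm*1000; o.append((q.round(1),np.degrees(np.arctan2(q[1],q[0]+14)).round(1)))
            print(n,nm,st[k,4],np.round(p,2),o)
    xs=np.arange(44,76,.25)
    for yj in (-18,-9,0,9,18):
        out=[]
        for im in (ref,img):
            v=prof(n,im,K,d,T,yj,.036,xs); h=(v[:,0]-v[:,2])/(v.sum(1)+1)
            # orange rise->blue crossing
            i=np.argmax(h); up=[j for j in range(i) if h[j]<.2<=h[j+1]]; dn=[j for j in range(i,len(xs)-1) if h[j]>.0>=h[j+1]]; d2=[j for j in range(i,len(xs)-1) if h[j]>.25>=h[j+1]]
            out+= [xs[up[-1]] if up else None, xs[d2[0]] if d2 else None, xs[dn[0]] if dn else None,h.max().round(2)]
        print(n,yj,out)
```

```text
scene ref 276 [238.57 225.33] [(array([-23.2,  43.4]), np.float64(101.9)), (array([-12.7,  24.8]), np.float64(87.0))]
scene now 40 [248.18 226.41] [(array([-1.4, 48. ]), np.float64(75.3)), (array([ 8.4, 29.2]), np.float64(52.5))]
scene now 23 [238.1  228.41] [(array([-21.1,  35.5]), np.float64(101.4)), (array([-10.7,  17.1]), np.float64(79.1))]
scene now 1 [248. 226.] [(array([-2.2, 48.9]), np.float64(76.4)), (array([ 7.6, 30.1]), np.float64(54.3))]
scene now 3 [242.05 231.  ] [(array([-10.1,  32.1]), np.float64(83.1)), (array([-0. , 13.8]), np.float64(44.7))]
scene now 3 [254.05 234.  ] [(array([18.5, 33.7]), np.float64(46.1)), (array([27.6, 15.4]), np.float64(20.3))]
scene -18 [np.float64(50.0), np.float64(59.5), np.float64(62.5), np.float32(0.68), np.float64(51.0), np.float64(60.0), np.float64(63.0), np.float32(0.69)]
scene -9 [np.float64(49.75), np.float64(61.25), np.float64(63.0), np.float32(0.7), np.float64(51.25), np.float64(62.25), np.float64(63.5), np.float32(0.66)]
scene 0 [np.float64(51.0), np.float64(61.25), np.float64(63.25), np.float32(0.72), np.float64(51.75), np.float
[... 2484 characters left out ...]
0.66), np.float64(53.75), np.float64(61.25), np.float64(63.25), np.float32(0.67)]
top -9 [np.float64(48.5), np.float64(60.5), np.float64(62.25), np.float32(0.7), np.float64(54.0), np.float64(62.0), np.float64(62.75), np.float32(0.73)]
top 0 [np.float64(48.75), np.float64(60.25), np.float64(61.75), np.float32(0.69), np.float64(54.25), np.float64(62.0), np.float64(63.0), np.float32(0.69)]
top 9 [np.float64(48.5), np.float64(59.75), np.float64(61.25), np.float32(0.72), np.float64(55.0), np.float64(62.0), np.float64(63.25), np.float32(0.63)]
top 18 [np.float64(48.75), np.float64(59.75), np.float64(63.25), np.float32(0.72), np.float64(55.25), np.float64(61.0), np.float64(63.75), np.float32(0.53)]
```

Request:
jog_arm(commands=[{"translation": [-1,-48,0],"twist": 0},{"translation": [0,-48,0],"twist": 0},{"translation": [0,-48,0],"twist": 0},{"translation": [0,-48,0],"twist": 0},{"translation": [0,0,0],"twist": 0},{"translation": [0,0,0],"twist": 0},{"translation": [0,0,-30],"twist": 0},{"translation": [0,0,-40],"twist": 0},{"translation": [0,0,-19],"twist": 0},{"translation": [0,0,0],"twist": 0},{"translation": [0,0,0],"twist": 0}])

```text
time: 22.5
ee_pos: [0.513, -0.13, 0.0508]
eef_rot: [-0.707, 0.016, -0.017, 0.707]
ft_force: [0.5, 0.4, 0.3]
width: 0.0868
```

```bash
python3 st.py
```

```text
22.5 [ 513.  -130.    50.8] yaw -0.0466 T [-0.009 -0.091 -0.012] F [0.5 0.4 0.3] 0.08678753094493821 jt [-0.015  0.01  -0.054]
```

Request:
jog_arm(commands=[{"translation": [0,0,0],"twist": 0},{"translation": [0,0,0],"twist": 0},{"translation": [0,0,0],"twist": 0},{"translation": [0,0,0],"twist": 0},{"translation": [0,0,0],"twist": 0},{"translation": [0,0,0],"twist": 0},{"translation": [0,0,0],"twist": 0},{"translation": [0,0,0],"twist": 0},{"translation": [0,0,0],"twist": 0},{"translation": [0,0,0],"twist": 0},{"translation": [0,0,0],"twist": 0},{"translation": [0,0,0],"twist": 0},{"translation": [0,0,0],"twist": 0},{"translation": [0,0,0],"twist": 0}], grip=1, grip_force=40)

```text
time: 23.9
ee_pos: [0.5132, -0.131, 0.0501]
eef_rot: [0.707, -0.016, 0.017, -0.707]
ft_force: [4.9, -1.1, -5.0]
width: 0.0114
```

```bash
python3 st.py
```

```text
23.9 [ 513.2 -131.    50.1] yaw -0.0477 T [-0.216 -1.195  0.135] F [ 4.9 -1.1 -5. ] 0.01144272058642259 jt [ 0.486 -0.368 -0.167]
```

Request:
jog_arm(commands=[{"translation": [0.5,0,0],"twist": -0.01},{"translation": [0,0,0],"twist": -0.01}])

```text
time: 24.1
ee_pos: [0.5132, -0.131, 0.0501]
eef_rot: [0.707, -0.024, 0.024, -0.707]
ft_force: [2.9, -0.8, -1.8]
width: 0.0117
```

```bash
python3 st.py
```

```text
24.1 [ 513.2 -131.    50.1] yaw -0.0685 T [-0.137 -0.644  0.407] F [ 2.9 -0.8 -1.8] 0.011714484801522616 jt [ 0.56  -0.404 -0.172]
```

Request:
jog_arm(commands=[{"translation": [0,0,0],"twist": -0.01},{"translation": [0,0,0],"twist": -0.01}])

```text
time: 24.3
ee_pos: [0.5132, -0.131, 0.0501]
eef_rot: [0.706, -0.031, 0.031, -0.706]
ft_force: [2.2, -0.6, -2.1]
width: 0.012
```

```bash
python3 st.py
python3 - <<'E'
from h import *
for i in range(4):
    img,K,d,T=load("scene"); print(read_state()["torque"].round(3))
E
python3 st.py
```

```text
24.3 [ 513.2 -131.    50.1] yaw -0.0884 T [-0.154 -0.721  0.532] F [ 2.2 -0.6 -2.1] 0.012045887514082436 jt [ 0.704 -0.485 -0.344]
[-0.083 -0.699  0.505]
[-0.101 -0.631  0.485]
[-0.144 -0.737  0.558]
[-0.17  -0.655  0.512]
24.5 [ 513.1 -131.    50.1] yaw -0.0877 T [-0.17  -0.655  0.512] F [ 4.3 -0.5 -1.1] 0.011800339775872878 jt [ 0.574 -0.489 -0.558]
```

Request:
jog_arm(commands=[{"translation": [0,0,0],"twist": -0.01},{"translation": [0,0,0],"twist": -0.01}])

```text
time: 24.7
ee_pos: [0.5132, -0.131, 0.0501]
eef_rot: [0.706, -0.038, 0.038, -0.706]
ft_force: [2.8, -0.9, -1.6]
width: 0.0115
```

```bash
python3 st.py
python3 - <<'E'
from h import *
a=[]
for i in range(6):
    img,K,d,T=load("scene"); a.append(read_state()["torque"][2])
print(np.round(a,3),np.mean(a))
E
python3 st.py
```

```text
24.7 [ 513.2 -131.    50.1] yaw -0.1086 T [-0.152 -0.717  0.606] F [ 2.8 -0.9 -1.6] 0.01151024256122022 jt [ 0.849 -0.553 -0.401]
[0.528 0.57  0.509 0.596 0.534 0.565] 0.5502437375655668
25.0 [ 513.1 -131.    50.1] yaw -0.1079 T [-0.08  -0.664  0.565] F [ 3.  -0.3 -1.2] 0.011720325781267193 jt [ 0.697 -0.436 -0.541]
```

Request:
jog_arm(commands=[{"translation": [0,0,0],"twist": 0},{"translation": [0,0,0],"twist": 0},{"translation": [0,0,0],"twist": 0},{"translation": [0,0,0],"twist": 0},{"translation": [0,0,0],"twist": 0},{"translation": [0,0,0],"twist": 0},{"translation": [0,0,0],"twist": 0},{"translation": [0,0,0],"twist": 0},{"translation": [0,0,0],"twist": 0}], grip=0)

```text
time: 25.9
ee_pos: [0.5131, -0.131, 0.0501]
eef_rot: [-0.706, 0.038, -0.038, 0.706]
ft_force: [-0.1, -0.2, -1.2]
width: 0.0761
```

Request:
jog_arm(commands=[{"translation": [0,0,30],"twist": 0},{"translation": [0,0,40],"twist": 0},{"translation": [0,0,20],"twist": 0},{"translation": [0,48,0],"twist": 0},{"translation": [0,48,0],"twist": 0},{"translation": [0,48,0],"twist": 0},{"translation": [0,48,0],"twist": 0},{"translation": [0,0,0],"twist": 0},{"translation": [0,0,0],"twist": 0},{"translation": [0,0,0],"twist": 0},{"translation": [0,0,0],"twist": 0}])

```text
time: 27.0
ee_pos: [0.5132, 0.0595, 0.1399]
eef_rot: [0.706, -0.039, 0.039, -0.706]
ft_force: [-0.0, -0.1, 0.5]
width: 0.0872
```

Run:
```python
from h import *
img,K,d,T=load("scene"); crop(img,190,210,110,80,7,"pics/g13s.png"); cv2.imwrite("pics/s13.png",img[:,:,::-1])
JP={"top":[.5277,-.1279,.1987],"scene":[.5278,-.1283,.2075]}
img,K,d,T=load("top"); crop(img,280,170,80,100,6,"pics/g13t.png"); cv2.imwrite("pics/t13.png",img[:,:,::-1])
for n in("scene","top"):
    _,K,d,T=load(n); y=JP[n]; c,s=np.cos(y[2]),np.sin(y[2]);Rm=np.array([[c,-s],[s,c]]); xs=np.arange(44,76,.1)
    for yj in (-18,-9,0,9,18):
        q=proj(np.c_[np.c_[xs,np.full(len(xs),yj)]/1000@Rm.T+y[:2],np.full(len(xs),.036)],K,d,T).astype(np.float32); o=[]
        for f in (f"pics/{n}0.png",f"pics/{n[0]}12.png",f"pics/{n[0]}13.png"):
            im=cv2.imread(f)[:,:,::-1]
            v=cv2.remap(np.ascontiguousarray(im).astype(np.float32),q[:,0].reshape(1,-1),q[:,1].reshape(1,-1),cv2.INTER_CUBIC)[0]
            h=(v[:,0]-v[:,2])/(v.sum(1)+1);i=np.argmax(h)
            d2=[j for j in range(i,len(xs)-1) if h[j]>.25>=h[j+1]]; o.append(xs[d2[0]].round(1))
        print(n,yj,o)
```

```text
scene -18 [np.float64(59.5), np.float64(60.2), np.float64(60.9)]
scene -9 [np.float64(61.2), np.float64(62.4), np.float64(62.4)]
scene 0 [np.float64(61.3), np.float64(62.5), np.float64(62.6)]
scene 9 [np.float64(61.1), np.float64(62.0), np.float64(62.1)]
scene 18 [np.float64(59.1), np.float64(60.0), np.float64(60.3)]
top -18 [np.float64(59.9), np.float64(61.3), np.float64(61.4)]
top -9 [np.float64(60.6), np.float64(62.0), np.float64(62.3)]
top 0 [np.float64(60.4), np.float64(62.0), np.float64(62.2)]
top 9 [np.float64(59.9), np.float64(62.0), np.float64(62.3)]
top 18 [np.float64(59.8), np.float64(61.0), np.float64(61.4)]
```

View pics/g13s.png

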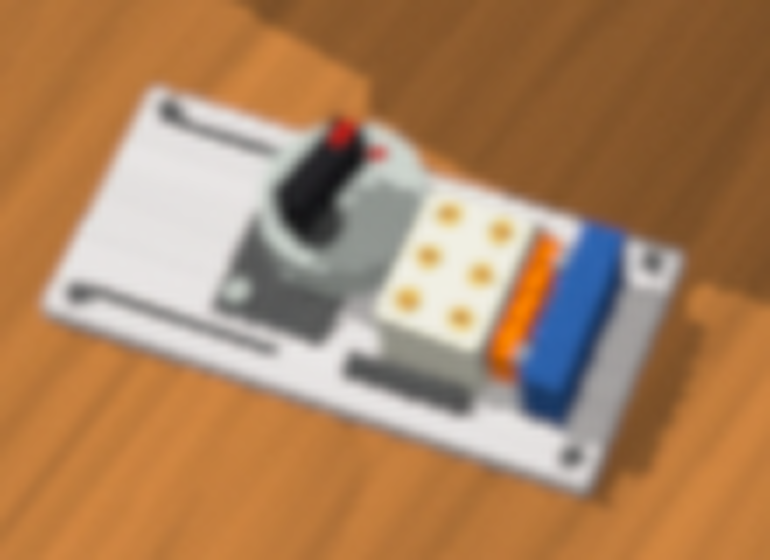

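View pics/t13.png

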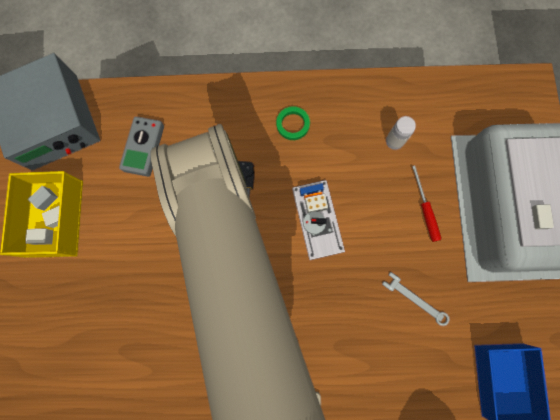

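Run:
```python
from bench import *
print(read_state()["time"]); print(close_job())
```

```text
27.2
the job is handed in; nothing more can be done
None
```

The white block is clamped in the jig, the gripper is clear of everything, and I handed the job in at 27.2 s.

- **Placing:** I set the block between the rails at jig x ≈ 25 mm, y ≈ -2 mm, and the wrist force showed it had reached the plate. I then let go of it.
- **Clamping:** I pinched the knob bar and turned it clockwise. After about 1.1 rad I let go to look, then gripped it again for a final small turn.
- **Clamping force:** The two checks disagreed somewhat.
  - The holding torque was about 0.55 N m. Taking off the 0.12–0.14 N m of free friction gives 9–10 N.
  - The pad had moved about 1.2 mm in the scene camera and 1.8 mm in the top camera, which gives 6–9 N. Those readings are coarse, so I trusted the torque. Both are well below the 20 N chipping limit.
- **Final pictures:** After release the block was flat against the pad with the lobe bearing on it. The bystanders visible in the top picture had not moved. The arm hid the spool and part of the black block there, but no move came near them.

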